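# Put up the hanging rail and its pots

## Task

Put the hanging rail up on the grey board: pass its two keyholes over the screw heads, pull it down until both are locked, and let go. Then hook every hanging pot that is there over the bar through the open gap at the right end and slide it under the strip to its own mark: the tallest pot to the far (left) mark, the middle-sized pot to the middle mark, the lowest pot to the near mark; the mark of a missing pot stays empty. Leave the pots hanging still and straight on the bar, lined up with their marks to within a centimetre, and the other things on the worktop stay where they are.

Things in the scene. Friction and masses are not known exactly. Their poses are not given: they have to be found in the camera images.
- board: Grey board standing upright on its foot on the worktop, fixed: 330 wide (y), 16 thick, 187 high, its foot behind it. Origin: worktop level, middle of its front face; x points into the board (its front looks to -x), y to the left along it, z up. Two screws stick out of the front face.
- screw_left (a point): Left screw (seen from the robot), on its axis, at the board's front face, 175 above the worktop. Along the board's -x: shank 5 in diameter, 7.5 long, then a round head 14 in diameter, 3 thick (ends 10.5 from the face).
- screw_right (a point): Right screw, the same, 160 from the left one.
- rail: Loose aluminium hanging rail, 0.35 kg, 300 wide (y), 84 high without its tab, standing upright on its flat underside. Origin: middle of the lower edge of the back face; x points to the back, y left, z up. Back plate 5 thick (x -5 to 0). In front a bar along y, 14 wide, 10 high, centre x -48, z 20, on an arm at each end (y +-144 to +-150, x -53 to 0, z 0 to 41). Hung, its underside is 107 above the worktop.
- rail_tab (a point): Grip point on the flat finger tab on the middle of the rail's top edge: tab 36 wide (y), 8 thick (rail x -8 to 0), from rail z 82 to 122; this point at rail x -4, z 106. Hung, the tab stands above the board's top edge, which is then at rail z 80.
- slot_left (a point): Left keyhole, on the plate's back face where the screw axis lies when locked (rail y 80, z 68). The entry opening, 20 x 20 with cut corners, has its centre 16 below this point (rail z 52) and narrows upward to a slot 8 wide that ends at z 70.5. With the screw heads through the entries and the plate against the board, lowering the rail 16 locks it; this point then meets screw_left.
- slot_right (a point): The same for the right keyhole (rail y -80, z 68); meets screw_right.
- gap (a point): Middle of the bar's top face in the open gap (rail x -48, y -108, z 25), right end of the bar. A keeper strip (rail z 38 to 41, x -51 to -3) covers the bar from y -85 to the left end; the gap runs from there to the arm at y -144. Only here can a hook go over the bar; then it slides left (+y) beneath the strip.
- mark_far (a point): Far mark, a dark line across the keeper strip and up the plate: the point on the middle of the bar's top face below it, rail y 100, nearest the closed left end.
- mark_middle (a point): Middle mark, the same, rail y 25.
- mark_near (a point): Near mark, the same, rail y -50, next to the open gap.
- pot_tall: Loose white square hanging pot, 0.1 kg, open-topped, 44 x 44, 65 high to the rim (tallest of the three; absent in some runs). Origin: centre of the underside; x points to its back, z up. Grip post on the front wall, 12 (x -26 to -14) by 16 (y), top at z 147; the hook reaches back from it. Marks are 75 apart: wide-open fingers may push a neighbour.
- pot_tall_hook (a point): Middle of the ceiling of that pot's hook pocket (pot x 0, y 0, z 105). Pocket 22 wide (x -11 to 11), 14 deep, open to the rim 40 below: bring it over the bar from the front, bar between back leg and rim, then lower; bridge 4 thick above, back leg x 11 to 15, all 24 wide in y. Hung, it lies on the bar's top face, post in front, 9 free between bridge and strip.
- pot_middle: Loose white square hanging pot, 0.1 kg, open-topped, 44 x 44, 50 high to the rim (middle height of the three; absent in some runs). Origin: centre of the underside; x points to its back, z up. Grip post on the front wall, 12 (x -26 to -14) by 16 (y), top at z 132; the hook reaches back from it. Marks are 75 apart: wide-open fingers may push a neighbour.
- pot_middle_hook (a point): Middle of the ceiling of that pot's hook pocket (pot x 0, y 0, z 90). Pocket 22 wide (x -11 to 11), 14 deep, open to the rim 40 below: bring it over the bar from the front, bar between back leg and rim, then lower; bridge 4 thick above, back leg x 11 to 15, all 24 wide in y. Hung, it lies on the bar's top face, post in front, 9 free between bridge and strip.
- pot_low: Loose white square hanging pot, 0.1 kg, open-topped, 44 x 44, 35 high to the rim (lowest of the three; absent in some runs). Origin: centre of the underside; x points to its back, z up. Grip post on the front wall, 12 (x -26 to -14) by 16 (y), top at z 117; the hook reaches back from it. Marks are 75 apart: wide-open fingers may push a neighbour.
- pot_low_hook (a point): Middle of the ceiling of that pot's hook pocket (pot x 0, y 0, z 75). Pocket 22 wide (x -11 to 11), 14 deep, open to the rim 40 below: bring it over the bar from the front, bar between back leg and rim, then lower; bridge 4 thick above, back leg x 11 to 15, all 24 wide in y. Hung, it lies on the bar's top face, post in front, 9 free between bridge and strip.
- oil_bottle: Tall dark green oil bottle, bystander; origin at the centre of its underside. Leave alone.
- pepper_mill: Dark wooden pepper mill, bystander; origin at the centre of its underside. Leave alone.
- mug_1: White mug with black dots, bystander; origin at the centre of its underside. Leave alone.
- salt_shaker: Salt shaker, bystander; origin at the centre of its underside. Leave alone.
- egg_timer: White egg timer, bystander; origin at the centre of its underside. Leave alone.
- balm_pot: Flat round pot with grey lid, bystander; origin at the centre of its underside. Leave alone.
- spice_a: Spice jar with a black lid, bystander at the back; origin at the centre of its underside. Leave alone.

How it is judged:
By the outcome, as a careful person would: the job done as asked, in the order asked, and still so for the second after the job is handed in, with the robot touching nothing.
Of pot_tall, pot_middle, pot_low only 2 to 3 are there at a start; the rules pass over those that are not, and their reading is None.
At some moment in a run one of pot_tall, pot_middle, pot_low may be knocked a few centimetres aside while the robot is not near it.
It also fails if it takes over 210 s, if anything falls off the work surface, if the arm or the gripper's body presses on something with over 40 N, if the wrist force passes 120 N, or if a joint passes its speed limit or range.

## Robot

A 6-joint arm with a two-finger parallel gripper is mounted at the origin on a cart in front of the work surface, level with it; the furniture and walls round the work are solid. World frame = base frame: x ahead of the robot, y to its left, z up, the work surface at z = 0. Lengths are in mm, angles in rad, forces in N, time in s.
With the tool pointing down it reaches from about 300 to 775 mm from the base axis. Payload 14.6 kg.
Tool frame: the origin (TCP) lies on the mounting face of the last link; the fingertips stand 199 mm ahead of it and the grasp point (between the pads) lies 180 mm ahead of it; z points along the fingers, y is the line along which they close (so a half turn about z gives the same grasp; the last joint's range is limited). The gripper opens to 94 mm and grips with 3 to 60 N. Pads are 16 mm wide; open, the fingers measure 119 mm over their backs; the gripper's body (75 mm by 177 mm) begins 78 mm behind the grasp point.
Start: joints at [1.1, 0.3, 1.521, -0, 1.321, -0.067], TCP at [216.101, 505.758, 404.646] pointing down, gripper open.
Joint ranges: [-3.03, 3.03], [-0.79, 2.21], [0.23, 2.52], [-1.04, 4.18], [0, 3.07], [-2.55, 2.55]. Speed limits (rad/s): [2.22, 2.22, 2.57, 3.14, 3.14, 3.14].

## Interface

Orientations are given as [roll, pitch, yaw] about the fixed x, y, z axes, in that order (R = Rz(yaw) Ry(pitch) Rx(roll)).
In Python, from cell import manip gives the robot as it stands. The module is installed in compiled form; this text tells all that it offers.
- The arm moves only by the shell command python3 -m creep 'ROWS' [FORCE]. ROWS is a JSON object of lists of equal length, an entry for each row: "slide": the shift along the world's x, y, z in cm, a list of three; "turn": the turn about the world's z in rad; "claw": the opening, from 0 (shut) to 1 (fully open). A call has 1 to 8 rows; each row shifts and turns the commanded pose from where the row before left it; what a row does not reach is not made up. A row lasts 1/8 s, in which the tool goes at most 62.5 mm and 10.7 degrees, less where a joint would pass 70% of its speed; a pose out of reach is approached as far as the arm can. A call with a gripper value outside its range is refused whole. The fingers move at their own pace and stop on an object; FORCE is the grip in N (left out, the last holds). Time passes only in rows, so rows that do not move let the fingers close. It gives the time, the measured TCP pose, the force, the opening and the grip force at its end, in the units of the state.
- manip.read_state(): the state, without advancing time (a new reading comes with each control period).
- manip.camera(name): name is "side" or "top"; returns (picture, depth): 480x640x3 uint8, red, green, blue; 480x640 float32, mm along the optical axis (not along the pixel's ray), 0 where there is no reading.
- manip.calibration(name): a dict with "intrinsics" (3x3 intrinsics, pixels), "pose" (4x4, takes a point from camera to world coordinates). Camera axes: x right, y up, looking along -z (the intrinsics and any distortion apply to the point x, -y, -z); pixel columns grow to the right and rows downward; lengths in mm; the calibration is good to about 2 mm. A picture is of the moment at which its call begins. calibration takes no time and is no camera call.
- manip.sign_off(): hands the job in; it is judged then, once.
Trained networks look in the newest picture that a camera, given by its name, has taken for a name from the list of things; names that differ only in an ending like _2 or _b are one class to them, and where a whole thing is asked for, a point or a joint stands for the part that bears it (a point fixed in the world has none). Each returns a list of dicts, best first, with "score" (0 to 1); they miss things now and then, are a little off and sometimes report something else, mostly with a low value. They report only what shows in the picture. A call takes as long as a camera call.
- manip.cut_out(query, camera): "mask" (480x640 bool, what is visible of it) and "position" ([column, row] in pixels, amid what is visible of it).
The state is a dict: "clock": time; "joints": joint angles; "qd": joint speeds; "effort": joint torques, N m; "eef_pos": TCP position; "eef_rot": TCP orientation; "wrist_force": force on the tool from outside, world axes, zero at the start; "moment": the same for the moment, N m; "finger_gap": finger opening in mm; "finger_force": force on a finger pad.
Only numpy, scipy, OpenCV 4.12 (cv2) and the standard library are available. Lean on these libraries where they do the work, as an engineer would, in place of code of your own. Each camera call takes 0.05 s, during which the arm holds its last target. There are 200 camera calls.

## Working session

There is one attempt and no reset: what is moved stays moved. The work goes in short steps, Python scripts to look and compute and a shell command to move; the robot and the scene stay as the last step left them, time stands still between calls to the robot, and variables do not carry over. Pictures are saved under pics/ and viewed, at most 14 in all, crops included, and the job is handed in when it is done.

```bash
mkdir -p pics
cat > h.py <<'E'
import numpy as np, cv2
from cell import manip
def cloud(name, d, mask=None):
    c=manip.calibration(name); K=np.array(c["intrinsics"]); T=np.array(c["pose"])
    v,u=np.nonzero((d>0)&(mask if mask is not None else True))
    z=d[v,u]; x=(u-K[0,2])/K[0,0]*z; y=(v-K[1,2])/K[1,1]*z
    P=np.c_[x,-y,-z,np.ones_like(z)]@T.T
    return P[:,:3],u,v
E
python3 - <<'E'
from h import *
print({k:np.round(v,3).tolist() for k,v in manip.read_state().items()})
for n in("side","top"):
    p,d=manip.camera(n); cv2.imwrite(f"pics/{n}0.png",p[:,:,::-1]); np.save(n+"d.npy",d)
    c=manip.calibration(n); print(n,{k:np.round(v,3).tolist() for k,v in c.items()})
    for q in["board","rail","rail_tab","screw_left","slot_left","pot_tall","pot_middle","pot_low","oil_bottle","pepper_mill","mug_1","salt_shaker","egg_timer","balm_pot","spice_a"]:
        for r in manip.cut_out(q,n)[:2]:
            P,u,v=cloud(n,d,r["mask"])
            print(q,round(r["score"],2),np.round(r["position"]),len(P), np.round(np.percentile(P,[3,50,97],axis=0)).astype(int).tolist() if len(P) else "")
E
```

```text
{'clock': 0.0, 'joints': [1.1, 0.3, 1.522, 0.0, 1.321, -0.067], 'qd': [-0.0, -0.001, 0.001, -0.0, -0.0, 0.001], 'effort': [-0.002, -53.181, -35.274, 0.071, 0.024, -0.0], 'eef_pos': [216.083, 505.745, 404.079], 'eef_rot': [-3.14, -0.0, 2.738], 'wrist_force': [-0.857, 0.944, 0.044], 'moment': [-0.009, 0.008, 0.01], 'finger_force': 0.0, 'finger_gap': 94.125}
side {'intrinsics': [[545.106, 0.0, 325.667], [0.0, 545.106, 233.693], [0.0, 0.0, 1.0]], 'pose': [[-0.993, 0.06, -0.098, 439.984], [-0.114, -0.52, 0.846, 1152.648], [-0.0, 0.852, 0.524, 874.08], [0.0, 0.0, 0.0, 1.0]]}
board 0.75 [311. 249.] 1869 [[597, -232, 6], [622, -10, 68], [672, 55, 188]]
board 0.19 [296. 219.] 441 [[680, -271, 4], [697, -243, 64], [716, -235, 106]]
rail 0.91 [376. 317.] 2618 [[393, -12, 4], [433, 173, 41], [466, 283, 92]]
rail_tab 0.83 [372. 318.] 2569 [[394, -12, 6], [433, 176, 41], [466, 283, 91]]
rail_tab 0.7 [310. 249.] 1892 [[597, -245, 6], [623, -15, 69], [673, 55, 188]]
screw_left 0.56 [311. 250.] 1782 [[597, -228, 8], [623, -8, 71], [672, 55, 188]]
slot_left 0.65 [377. 320.] 2703 [[392, -13, 1], [433, 
[... 1708 characters left out ...]
627 [[599, -257, 10], [622, -98, 146], [663, 39, 190]]
slot_left 0.89 [236. 310.] 2508 [[393, -2, 18], [432, 147, 42], [466, 273, 90]]
pot_tall 0.51 [235. 314.] 2489 [[393, 1, 12], [432, 146, 42], [464, 270, 90]]
pot_middle 0.91 [436. 332.] 502 [[359, -364, 2], [381, -347, 51], [405, -324, 131]]
pot_low 0.8 [392. 326.] 451 [[377, -258, 1], [399, -233, 36], [424, -212, 118]]
salt_shaker 0.84 [186. 279.] 294 [[499, 255, 22], [516, 265, 80], [533, 287, 91]]
egg_timer 0.89 [229. 257.] 487 [[537, 136, 17], [564, 159, 42], [589, 188, 60]]
egg_timer 0.64 [440. 334.] 555 [[359, -365, 0], [381, -347, 49], [405, -324, 130]]
balm_pot 0.75 [322. 339.] 649 [[339, -93, 21], [370, -64, 42], [401, -34, 46]]
```

View pics/side0.png

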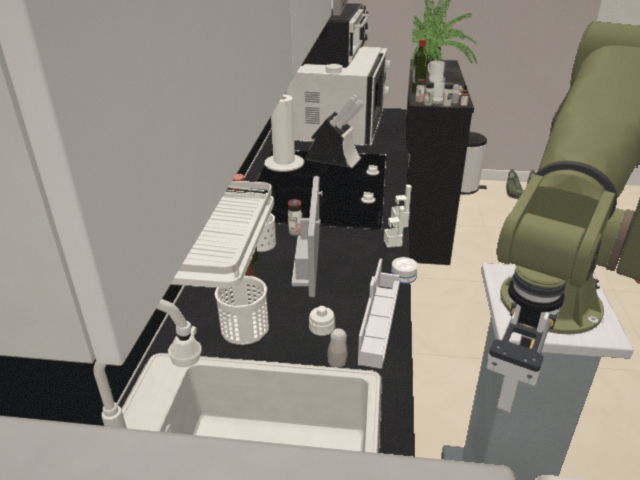

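View pics/top0.png

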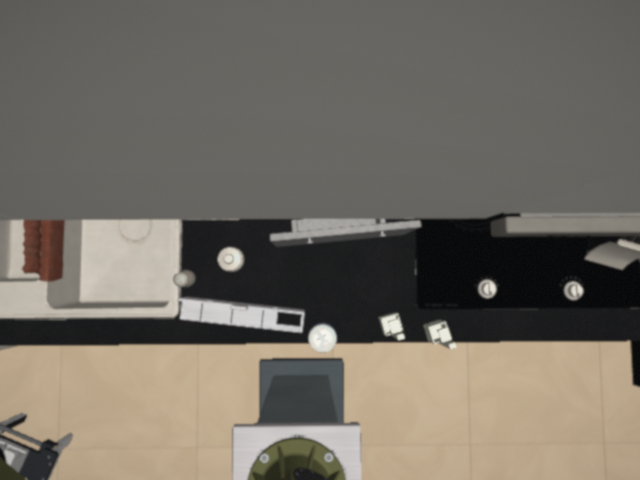

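```bash
cat > m1.py <<'E'
from h import *
def line(P):
    vx,vy,x0,y0=cv2.fitLine(P[:,:2].astype(np.float32),cv2.DIST_HUBER,0,.01,.01).ravel()
    if vy<0: vx,vy=-vx,-vy
    s=(P[:,:2]-[x0,y0])@[vx,vy]; lo,hi=np.percentile(s,[.5,99.5])
    return np.arctan2(-vx,vy),np.array([x0,y0])+lo*np.array([vx,vy]),np.array([x0,y0])+hi*np.array([vx,vy])
def reg(P,x,y,z): return P[(P[:,0]>x[0])&(P[:,0]<x[1])&(P[:,1]>y[0])&(P[:,1]<y[1])&(P[:,2]>z[0])&(P[:,2]<z[1])]
if __name__=="__main__":
  for n in("top","side"):
    P,u,v=cloud(n,np.load(n+"d.npy"))
    print(n)
    for nm,b in dict(railtop=((380,480),(-30,300),(77,88)),tab=((380,480),(90,180),(100,125)),bar=((360,440),(-30,300),(20,28)),
      strip=((360,480),(-30,300),(36,44)),boardtop=((580,690),(-290,80),(182,192)),screws=((570,680),(-290,80),(165,182))).items():
        Q=reg(P,*b)
        if len(Q)>5:
            a,l,h=line(Q); print(nm,len(Q),round(a,3),np.round(l),np.round(h),np.round(Q.mean(0)))
    for nm,b,zr,zt in(("mid",((340,430),(-380,-300)),50,132),("low",((350,440),(-280,-200)),35,117)):
        t=reg(P,*b,(zt-6,zt+6)); r=reg(P,*b,(zr-6,zr+5)); br=reg(P,*b,(zt-44,zt-32))
        print(nm,"post",len(t),np.round(t.mean(0)),"bridge",len(br),np.round(br.mean(0)),"rim",len(r),cv2.minAreaRect(r[:,:2].astype(np.float32)))
    C=P[(v<216)&(P[:,2]>250)]
    if n=="top": print("cab",np.round(np.percentile(C,[1,50,99],axis=0)))
    Q=reg(P,(480,900),(-300,300),(250,1000)); print("high",len(Q),np.round(np.percentile(Q,[0,1,50,99],axis=0)) if len(Q) else 0)
E
python3 m1.py
```

```text
top
railtop 249 -0.116 [435. -18.] [469. 277.] [452. 129.  84.]
tab 60 -0.136 [449. 111.] [454. 145.] [451. 128. 119.]
bar 192 -0.09 [387. -31.] [416. 280.] [398.  76.  25.]
strip 1485 -0.121 [406. -15.] [442. 280.] [428. 160.  41.]
boardtop 1107 0.089 [ 633. -273.] [605.  51.] [ 619. -110.  187.]
screws 125 0.09 [ 626. -273.] [598.  42.] [ 611. -115.  175.]
mid post 43 [ 363. -354.  131.] bridge 141 [ 381. -348.   94.] rim 77 ((380.97454833984375, -348.6235046386719), (45.92395782470703, 44.36627197265625), 15.352193832397461)
low post 38 [ 382. -239.  117.] bridge 134 [ 401. -235.   79.] rim 85 ((399.6473388671875, -235.29371643066406), (47.15020751953125, 44.33716583251953), 14.809324264526367)
cab [[ 588. -299.  685.]
 [ 589.  -35. 1008.]
 [ 590.  205. 1082.]]
high 65998 [[ 567. -300.  634.]
 [ 577. -286.  648.]
 [ 589.  -35.  906.]
 [ 589.  244.  999.]]
side
railtop 178 -0.118 [432. -20.] [468. 277.] [453. 155.  83.]
tab 65 -0.175 [445. 111.] [452. 151.] [449. 137. 116.]
bar 286 -0.104 [385. -31.] [418. 287.] [404. 117.  24.]
strip 1380 -0.115 [409. -16.] [443. 282.] [430. 169.  41.]
boardtop 369 0.088 [ 633. -272.] [604.  53.] [617. -93. 187.]
screws 99 0.063 [ 619. -242.] [600.  57.] [606. -37. 175.]
mid post 14 [ 363. -349.  131.] bridge 61 [ 377. -347.   94.] rim 60 ((380.3946533203125, -349.0835876464844), (48.93610382080078, 50.575111389160156), 17.84208869934082)
low post 22 [ 382. -237.  115.] bridge 71 [ 396. -233.   79.] rim 92 ((401.26788330078125, -235.84251403808594), (50.76692581176758, 55.75902557373047), 24.98436164855957)
high 3515 [[ 566. -299.  250.]
 [ 569. -256.  251.]
 [ 589.  137.  641.]
 [ 811.  297.  735.]]
```

```bash
python3 - <<'E'
from m1 import *
b=.089; ex=np.array([np.cos(b),np.sin(b)]); ey=np.array([-np.sin(b),np.cos(b)])
for n in("top","side"):
    P,u,v=cloud(n,np.load(n+"d.npy"))
    q=P[:,:2]-[611,-110.3]; X=q@ex; Y=q@ey
    f=(np.abs(Y)<160)&(P[:,2]>30)&(P[:,2]<160)&(np.abs(X)<6); print(n,"face X",f.sum(),np.median(X[f]),"Y ext",np.percentile(Y[(np.abs(X)<20)&(abs(P[:,2]-187)<4)&(abs(Y)<200)],[.5,99.5]))
    m=(P[:,2]>163)&(P[:,2]<186)&(X<-5)&(X>-14)&(abs(Y)<160)
    for s in(1,-1):
        k=m&(Y*s>0); print("screw",k.sum(),np.round(np.percentile(Y[k],[0,50,100]),1) if k.any() else"",np.round(P[k].mean(0),1) if k.any() else "", np.round(np.percentile(P[k][:,2],[0,100]),1) if k.any() else "")
    r=-.118; rx=np.array([np.cos(r),np.sin(r)]); ry=np.array([-np.sin(r),np.cos(r)])
    R=P[:,:2]-[452,129]; a=R@rx; c=R@ry
    k=(abs(P[:,2]-84)<4)&(abs(a)<12)&(abs(c)<170); print("plate top",k.sum(),np.percentile(a[k],[2,50,98]).round(1),np.percentile(c[k],[.5,99.5]).round(1))
    k=(P[:,2]>95)&(P[:,2]<126)&(abs(a)<25)&(abs(c)<40); print("tab",k.sum(),np.percentile(a[k],[2,50,98]).round(1),np.percentile(c[k],[1,50,99]).round(1),P[k][:,2].max())
    # overhead obstacles
    for x0 in range(480,760,40):
        k=(P[:,0]>x0)&(P[:,0]<x0+40)&(P[:,1]>-350)&(P[:,1]<200)&(P[:,2]>230); print(x0,k.sum(),P[k].min(0).round() if k.any() else "",end=" | ")
    print()
E
python3 -m creep '{"slide":[[0,0,0]],"turn":[0],"claw":[0.5]}'
```

```text
top face X 540 0.42264227511875885 Y ext [-163.44703806  160.8949226 ]
screw 11 [71.9 78.2 84.9] [595.8 -33.4 179.9] [173.9 185.6]
screw 10 [-86.2 -79.9 -75.6] [ 609.7 -191.   178.3] [173.2 181.1]
plate top 236 [-3.  -0.4  2.1] [-148.3  149.2]
tab 68 [-5.7 -0.9  2.2] [-17.9  -2.3  16.4] 125.9925068230566
480 0  | 520 0  | 560 138953 [ 564. -350.  634.] | 600 0  | 640 0  | 680 0  | 720 0  | 
side face X 204 -0.26081331053984014 Y ext [-163.38560136  163.80609254]
screw 13 [79.1 82.8 88.4] [594.8 -27.9 177.5] [171.4 184.2]
screw 7 [-85.1 -77.8 -73.8] [ 608.6 -189.6  175.6] [165.6 182.1]
plate top 158 [-4.2 -1.8  1.1] [-147.3  148.7]
tab 71 [-6.9 -3.9  0.3] [-18.6  11.9  22.2] 124.74269220734618
480 0  | 520 0  | 560 1223 [ 564. -350.  632.] | 600 0  | 640 0  | 680 553 [701. -18. 235.] | 720 921 [720. -28. 236.] | 
clock: 1.72
eef_pos: [216.1, 505.8, 404.6]
eef_rot: [3.142, 0.0, 2.738]
wrist_force: [0.2, -0.7, 0.2]
finger_gap: 87.0
finger_force: 0.0
```

```bash
python3 -m creep '{"slide":[[2.9,-4.7,0],[2.9,-4.7,0],[2.9,-4.7,0],[2.9,-4.7,0],[2.9,-4.7,0],[2.9,-4.7,0],[2.9,-4.7,0],[2.9,-4.7,0]],"turn":[-0.16,-0.16,-0.16,-0.16,-0.16,-0.16,-0.16,-0.16],"claw":[0.5,0.5,0.5,0.5,0.5,0.5,0.5,0.5]}'; python3 -m creep '{"slide":[[0,0,0]],"turn":[0],"claw":[0.5]}'
```

```text
clock: 2.72
eef_pos: [448.7, 128.0, 404.9]
eef_rot: [3.141, -0.0, 1.452]
wrist_force: [-0.1, 1.5, 0.9]
finger_gap: 46.5
finger_force: 0.0
clock: 2.85
eef_pos: [449.3, 127.2, 404.5]
eef_rot: [-3.142, 0.0, 1.452]
wrist_force: [-0.0, 0.7, 0.5]
finger_gap: 47.1
finger_force: 0.0
```

```bash
python3 -m creep '{"slide":[[0.1,0.3,-4],[0,0,-4],[0,0,-3.9],[0,0,0]],"turn":[0,0,0,0],"claw":[0.5,0.5,0.5,0.5]}'; python3 -m creep '{"slide":[[0,0,0],[0,0,0],[0,0,0],[0,0,0],[0,0,0],[0,0,0],[0,0,0],[0,0,0]],"turn":[0,0,0,0,0,0,0,0],"claw":[0,0,0,0,0,0,0,0]}' 40
```

```text
clock: 3.35
eef_pos: [448.4, 133.3, 284.0]
eef_rot: [-3.137, 0.001, 1.459]
wrist_force: [-0.5, -0.2, 1.0]
finger_gap: 47.1
finger_force: 0.0
clock: 4.35
eef_pos: [449.1, 132.8, 285.5]
eef_rot: [-3.141, 0.0, 1.458]
wrist_force: [-0.5, -0.1, -3.3]
finger_gap: 7.8
finger_force: 40.0
```

```bash
python3 -m creep '{"slide":[[0,0,1],[0,0,3],[0,0,4.3],[0,0,4.3],[1.5,-3,0],[1.5,-4,0],[1.5,-4,0],[1.5,-4,0]],"turn":[0,0,0,0,0,0.05,0.05,0.05],"claw":[0,0,0,0,0,0,0,0]}'; python3 -m creep '{"slide":[[1.5,-4,0],[1.5,-3,0],[1,-2,0],[0,0,0],[0,0,0],[0,0,0]],"turn":[0.05,0,0,0,0,0],"claw":[0,0,0,0,0,0]}'
cat > rail.py <<'E'
from m1 import *
b=.089; ex=np.array([np.cos(b),np.sin(b)]); ey=np.array([-np.sin(b),np.cos(b)])
s=manip.read_state(); print(np.round(s["eef_pos"],1),np.round(s["eef_rot"],3),np.round(s["wrist_force"],1))
import sys
for n in("top","side"):
    p,d=manip.camera(n); cv2.imwrite(f"pics/{n}{sys.argv[1]}.png",p[:,:,::-1]); np.save(n+"d1.npy",d); P,u,v=cloud(n,d)
    q=P[:,:2]-[611,-110.3]; X=q@ex; Y=q@ey; Z=P[:,2]; zo=s["eef_pos"][2]-286
    tx=(np.array(s["eef_pos"][:2])-[611,-110.3])@ex; ty=(np.array(s["eef_pos"][:2])-[611,-110.3])@ey
    print(n,"tcp XY",tx.round(1),ty.round(1))
    k=(abs(Z-zo-84)<5)&(abs(X-tx)<14)&(abs(Y-ty)<170); Q=np.c_[X,Y,Z][k]
    k2=(abs(Z-zo-41)<5)&(X>tx-60)&(X<tx+15)&(abs(Y-ty)<170); Q2=np.c_[X,Y,Z][k2]
    for nm,A in(("platetop",Q),("strip",Q2)):
        if len(A)>20:
            a,l,h=line(A); print(nm,len(A),"yaw rel board",round(a,4),l.round(1),h.round(1),"med",np.median(A,0).round(1))
E
python3 rail.py 1
```

```text
clock: 5.35
eef_pos: [509.3, -18.5, 412.4]
eef_rot: [3.141, 0.0, 1.61]
wrist_force: [1.0, 0.1, -2.5]
finger_gap: 7.8
finger_force: 40.0
clock: 6.1
eef_pos: [548.9, -106.5, 411.9]
eef_rot: [3.141, -0.0, 1.659]
wrist_force: [0.5, 0.4, -2.3]
finger_gap: 7.9
finger_force: 40.0
[ 548.9 -106.5  411.9] [ 3.141 -0.     1.659] [ 0.5  0.4 -2.3]
top tcp XY -61.6 9.3
platetop 136 yaw rel board -0.0023 [ -61.4 -141.8] [-60.7 155. ] med [-60.9  96.  211. ]
strip 942 yaw rel board -0.0244 [ -93.1 -142.7] [-85.9 155.6] med [-87.3 106.5 168.2]
side tcp XY -61.6 9.3
platetop 78 yaw rel board 0.0056 [ -61.3 -141.6] [-63.  155.8] med [-62.5  66.1 210.3]
strip 854 yaw rel board -0.0227 [ -92.  -140.9] [-85.2 159.9] med [-88.   55.6 167.4]
```

```bash
python3 -m creep '{"slide":[[0.1,-0.7,-0.3],[1.3,0.1,0],[1.3,0.1,0],[1.4,0.1,0],[0,0,0],[0,0,0]],"turn":[0,0,0,0,0,0],"claw":[0,0,0,0,0,0]}'; python3 rail.py 2
python3 - <<'E'
import cv2
a=cv2.imread("pics/top2.png")[200:280,230:440]; b=cv2.imread("pics/side2.png")[150:310,260:400]
a=cv2.resize(a,None,fx=3,fy=3); b=cv2.resize(b,(int(140*2.2),int(160*2.2)))
import numpy as np
c=np.zeros((600,640,3),np.uint8); c[:240,:630]=a; c[245:245+352,:308]=b; cv2.imwrite("pics/c2.png",c)
E
```

```text
clock: 6.95
eef_pos: [590.1, -111.3, 408.4]
eef_rot: [-3.141, -0.0, 1.658]
wrist_force: [-0.0, -0.3, -3.3]
finger_gap: 7.5
finger_force: 40.0
[ 590.1 -111.3  408.4] [-3.141 -0.     1.658] [-0.  -0.3 -3.3]
top tcp XY -20.9 0.9
platetop 152 yaw rel board -0.0033 [ -21.2 -151.8] [-20.3 147.5] med [-20.5  88.  207.6]
strip 1043 yaw rel board -0.0462 [ -58.2 -150.7] [-44.4 147.5] med [-47.6  92.1 164.5]
side tcp XY -20.9 0.9
platetop 86 yaw rel board -0.0049 [ -22.3 -147.6] [-20.8 152. ] med [-21.3  57.6 206.9]
strip 859 yaw rel board -0.0166 [ -50.4 -148.9] [-45.4 151.7] med [-47.   47.4 163.9]
```

View pics/c2.png

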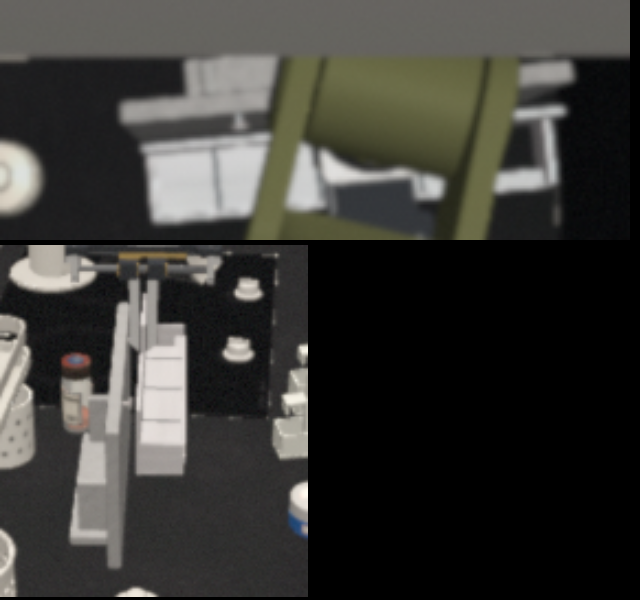

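The rail stands parallel in front of the board (crop: left screw just visible beyond the plate's top edge), about 18 mm away and centred. Advance.

```bash
python3 -m creep '{"slide":[[0.3,0,0],[0.3,0.1,0],[0.2,0,0],[0.2,0,0],[0.2,0,0]],"turn":[0,0,0,0,0],"claw":[0,0,0,0,0]}';python3 -m creep '{"slide":[[0.2,0,0],[0.2,0,0],[0.1,0.1,0],[0.1,0,0],[0,0,0]],"turn":[0,0,0,0,0],"claw":[0,0,0,0,0]}'; python3 rail.py 3
```

```text
clock: 7.68
eef_pos: [602.2, -110.3, 408.6]
eef_rot: [-3.142, -0.0, 1.658]
wrist_force: [-0.2, -0.4, -3.4]
finger_gap: 7.9
finger_force: 40.0
clock: 8.3
eef_pos: [608.1, -109.2, 408.6]
eef_rot: [-3.141, -0.0, 1.658]
wrist_force: [-0.3, 0.6, -3.1]
finger_gap: 7.9
finger_force: 40.0
[ 608.1 -109.2  408.6] [-3.141 -0.     1.658] [-0.3  0.6 -3.1]
top tcp XY -2.8 1.3
platetop 157 yaw rel board -0.0011 [  -2.9 -150.8] [ -2.6 148.1] med [ -2.6  84.  207.9]
strip 1057 yaw rel board -0.0417 [ -38.5 -150.6] [-26.1 147.9] med [-29.7  91.8 164.8]
side tcp XY -2.8 1.3
platetop 74 yaw rel board 0.0086 [  -1.  -120.9] [ -3.3 148.3] med [ -3.   75.1 207.4]
strip 854 yaw rel board -0.0177 [ -31.6 -148.3] [-26.  164.8] med [-28.3  49.4 164. ]
```

```bash
python3 -m creep '{"slide":[[0,0,-0.4],[0,0,-0.4],[0,0,-0.4],[0,0,0]],"turn":[0,0,0,0],"claw":[0,0,0,0]}';python3 -m creep '{"slide":[[0,0,-0.2],[0,0,-0.2],[0,0,-0.1],[0,0,-0.1],[0,0,0]],"turn":[0,0,0,0,0],"claw":[0,0,0,0,0]}'
```

```text
clock: 8.9
eef_pos: [608.1, -109.2, 396.1]
eef_rot: [-3.141, -0.0, 1.658]
wrist_force: [-1.0, 0.6, -3.0]
finger_gap: 7.8
finger_force: 40.0
clock: 9.52
eef_pos: [608.0, -109.2, 392.0]
eef_rot: [3.14, 0.0, 1.658]
wrist_force: [-4.4, 1.2, 7.8]
finger_gap: 7.7
finger_force: 40.0
```

```bash
python3 -m creep '{"slide":[[0,0,0],[0,0,0],[0,0,0],[0,0,0],[0,0,0]],"turn":[0,0,0,0,0],"claw":[0.1,0.2,0.3,0.3,0.3]}';python3 -m creep '{"slide":[[0,0,2],[0,0,3],[-2,0,2],[-5,-2,0],[-5,-3,0],[-3,-3,0]],"turn":[0,0,0,0,0,0],"claw":[0.3,0.3,0.3,0.3,0.3,0.3]}'; python3 rail.py 4
```

```text
clock: 10.15
eef_pos: [608.1, -109.3, 390.6]
eef_rot: [-3.142, 0.0, 1.658]
wrist_force: [0.3, 0.4, -0.1]
finger_gap: 27.7
finger_force: 0.0
clock: 10.9
eef_pos: [456.2, -189.7, 461.1]
eef_rot: [3.141, 0.001, 1.658]
wrist_force: [0.4, -0.5, 0.4]
finger_gap: 28.4
finger_force: 0.0
[ 456.2 -189.7  461.1] [3.141e+00 1.000e-03 1.658e+00] [ 0.4 -0.5  0.4]
top tcp XY -161.2 -65.3
side tcp XY -161.2 -65.3
```

Run:
```python
from m1 import *
b=.089; ex=np.array([np.cos(b),np.sin(b)]); ey=np.array([-np.sin(b),np.cos(b)])
for n in("top","side"):
    P,u,v=cloud(n,np.load(n+"d1.npy"))
    q=P[:,:2]-[611,-110.3]; X=q@ex; Y=q@ey; Z=P[:,2]
    for nm,z0,x0,x1 in(("plate",191,-8,3),("strip",148,-53,0),("tab",229,-14,6),("bar",132,-57,-39)):
        k=(abs(Z-z0)<5)&(X>x0)&(X<x1)&(abs(Y)<170); A=np.c_[X,Y,Z][k]
        if len(A)>5: print(n,nm,len(A),np.percentile(A,[1,50,99],axis=0).round(1).tolist(),line(A)[0].round(4))
    for nm,bx,zr,zt in(("mid",((330,440),(-390,-290)),50,132),("low",((340,450),(-290,-190)),35,117)):
        t=reg(P,*bx,(zt-6,zt+6)); r=reg(P,*bx,(zr-6,zr+5)); br=reg(P,*bx,(zt-44,zt-32))
        print(nm,"post",len(t),np.round(t.mean(0)) if len(t) else "","bridge",len(br),np.round(br.mean(0)) if len(br) else "",len(r),cv2.minAreaRect(r[:,:2].astype(np.float32)) if len(r)>4 else "")
```

```text
top plate 404 [[-7.4, -151.3, 186.4], [-1.7, 16.0, 190.6], [2.9, 155.5, 195.3]] 0.0008
top strip 2195 [[-50.5, -148.8, 144.1], [-27.8, 27.1, 148.5], [-4.7, 145.8, 152.5]] 0.0025
top tab 67 [[-7.8, -18.2, 224.9], [-4.1, -1.4, 229.0], [-0.1, 15.4, 232.0]] -0.0015
top bar 356 [[-54.7, -145.7, 127.9], [-51.7, -64.4, 132.1], [-41.0, 139.6, 136.5]] 0.0159
mid post 0  bridge 0  0 
low post 0  bridge 0  0 
side plate 117 [[-5.5, -150.2, 186.0], [-2.2, 66.7, 189.9], [2.9, 151.7, 195.1]] -0.0014
side strip 845 [[-51.2, -147.5, 143.4], [-28.7, 45.0, 147.7], [-5.5, 150.1, 151.7]] -0.0075
side tab 24 [[-8.4, -17.4, 225.4], [-5.3, 4.2, 227.1], [-1.0, 19.2, 230.7]] 0.0299
side bar 120 [[-55.2, -149.4, 127.7], [-52.3, 12.4, 131.6], [-39.9, 152.3, 136.7]] 0.0012
mid post 16 [ 362. -349.  131.] bridge 65 [ 377. -346.   94.] 61 ((379.5067138671875, -348.463134765625), (47.892578125, 48.69898223876953), 20.65376091003418)
low post 19 [ 381. -237.  116.] bridge 71 [ 398. -231.   79.] 87 ((400.48089599609375, -232.79530334472656), (48.853614807128906, 56.24563980102539), 26.00550079345703)
```

View pics/side4.png

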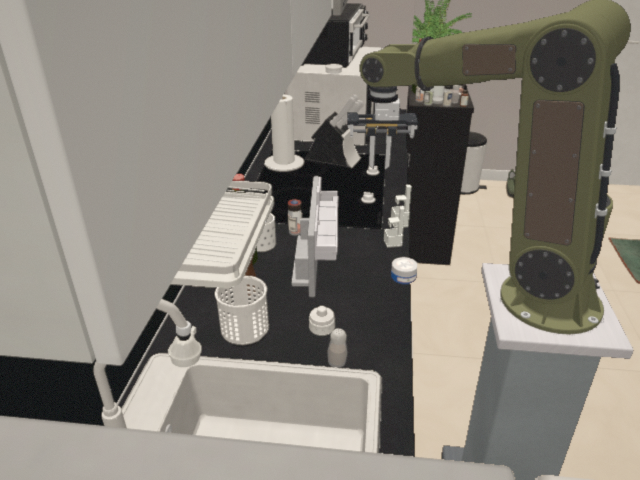

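```bash
python3 -m creep '{"slide":[[-1.2,-2,0],[-1.2,-2,0],[-1.2,-2,0],[-1.2,-2,0],[-1.2,-2.1,0],[-1.2,-2.1,0],[-1.1,-2.1,0],[-1.1,-2.1,0]],"turn":[-0.174,-0.174,-0.174,-0.174,-0.174,-0.174,-0.174,-0.174],"claw":[0.45,0.45,0.45,0.45,0.45,0.45,0.45,0.45]}' 20; python3 -m creep '{"slide":[[0,0,0],[0,0,0]],"turn":[0,0],"claw":[0.45,0.45]}'
cat > pots.py <<'E'
from m1 import *
import sys
for n in sys.argv[1:]:
    p,d=manip.camera(n); P,u,v=cloud(n,d)
    for nm,bx,zr,zt in(("mid",((330,440),(-390,-290)),50,132),("low",((340,450),(-290,-190)),35,117)):
        t=reg(P,*bx,(zt-6,zt+6)); br=reg(P,*bx,(zt-44,zt-32))
        print(n,nm,"post",len(t),np.round(t.mean(0)) if len(t) else "","bridge",len(br),np.round(br.mean(0)) if len(br) else "")
E
python3 pots.py side top
```

```text
clock: 12.0
eef_pos: [364.3, -353.7, 460.6]
eef_rot: [-3.142, -0.0, 0.26]
wrist_force: [0.6, 0.1, -0.3]
finger_gap: 42.1
finger_force: 0.0
clock: 12.25
eef_pos: [364.7, -352.7, 460.6]
eef_rot: [-3.141, -0.0, 0.269]
wrist_force: [-0.1, 0.0, -0.6]
finger_gap: 42.5
finger_force: 0.0
side mid post 14 [ 362. -352.  130.] bridge 67 [ 377. -346.   93.]
side low post 19 [ 381. -238.  115.] bridge 69 [ 396. -233.   78.]
top mid post 42 [ 363. -354.  131.] bridge 144 [ 381. -348.   94.]
top low post 38 [ 382. -239.  117.] bridge 136 [ 401. -235.   79.]
```

```bash
python3 -m creep '{"slide":[[-0.2,-0.1,-5],[0,0,-5],[0,0,-4],[0,0,-1.9],[0,0,0],[0,0,0]],"turn":[0,0,0,0,0,0],"claw":[0.45,0.45,0.45,0.45,0.45,0.45]}' 20; python3 -m creep '{"slide":[[0,0,0],[0,0,0],[0,0,0],[0,0,0],[0,0,0],[0,0,0]],"turn":[0,0,0,0,0,0],"claw":[0.2,0.1,0.1,0.1,0.1,0.1]}' 20
```

```text
clock: 13.1
eef_pos: [362.5, -354.2, 302.7]
eef_rot: [3.14, -0.001, 0.267]
wrist_force: [0.4, -0.2, 0.5]
finger_gap: 42.4
finger_force: 0.0
clock: 13.85
eef_pos: [362.1, -354.3, 301.8]
eef_rot: [3.141, -0.0, 0.266]
wrist_force: [-0.1, -0.1, 1.8]
finger_gap: 15.8
finger_force: 20.0
```

```bash
python3 -m creep '{"slide":[[0,0,1.4],[0,0,2.5],[0,0,2.5],[3,0,0],[4,0,0],[4.1,0,0],[0,0.5,0],[0,2,0]],"turn":[0,0,0,0,0,0,0,-0.04],"claw":[0.1,0.1,0.1,0.1,0.1,0.1,0.1,0.1]}'; python3 -m creep '{"slide":[[0,4,0],[0,4,0],[0,1.8,0],[0,0,0],[0,0,0]],"turn":[-0.05,-0.05,-0.037,0,0],"claw":[0.1,0.1,0.1,0.1,0.1]}'
cat > held.py <<'E'
from m1 import *
import sys
b=.089; ex=np.array([np.cos(b),np.sin(b)]); ey=np.array([-np.sin(b),np.cos(b)])
f=lambda q:np.c_[(np.asarray(q)[:,:2]-[611,-110.3])@ex,(np.asarray(q)[:,:2]-[611,-110.3])@ey]
s=manip.read_state(); t=f([s["eef_pos"]])[0]; hz=float(sys.argv[2]) # post-top above tcp-180
print("tcp XY",t.round(1),np.round(s["eef_pos"],1),np.round(s["eef_rot"],3),np.round(s["wrist_force"],1))
under=s["eef_pos"][2]-float(sys.argv[3]); zr,zb=float(sys.argv[4]),float(sys.argv[5])
for n in("top","side"):
    p,d=manip.camera(n); cv2.imwrite(f"pics/{n}{sys.argv[1]}.png",p[:,:,::-1]); P,u,v=cloud(n,d); W=np.c_[f(P),P[:,2]]
    for nm,z in(("bridge",under+zb),("rim",under+zr)):
        k=(abs(W[:,2]-z)<5)&(abs(W[:,0]-t[0]-20)<40)&(abs(W[:,1]-t[1])<30); A=W[k]
        if len(A)>5: print(n,nm,len(A),np.percentile(A,[2,50,98],axis=0).round(1).tolist())
E
python3 held.py 5 0 301.8 50 94
```

```text
clock: 14.85
eef_pos: [472.8, -329.2, 365.8]
eef_rot: [-3.141, 0.0, 0.225]
wrist_force: [-0.6, -0.4, -1.1]
finger_gap: 15.7
finger_force: 20.0
clock: 15.48
eef_pos: [472.8, -231.9, 366.0]
eef_rot: [3.141, -0.0, 0.089]
wrist_force: [0.4, 0.6, -1.0]
finger_gap: 15.7
finger_force: 20.0
tcp XY [-148.4 -108.8] [ 472.8 -231.9  366. ] [ 3.141 -0.     0.089] [ 0.4  0.6 -1. ]
top bridge 25 [[-123.3, -113.5, 155.8], [-116.6, -103.8, 158.3], [-114.0, -95.5, 162.5]]
top rim 43 [[-124.8, -127.9, 109.8], [-108.9, -96.1, 114.1], [-106.6, -85.9, 118.2]]
side bridge 65 [[-151.2, -117.0, 153.8], [-131.5, -100.9, 157.9], [-114.5, -91.0, 161.6]]
side rim 63 [[-152.2, -130.9, 109.5], [-129.6, -98.2, 112.2], [-107.2, -80.5, 118.6]]
```

```bash
python3 -m creep '{"slide":[[2,0.2,0],[2,0.2,0],[2,0.2,0],[1,0.1,0],[1,0,0],[0,0,0],[0,0,0]],"turn":[0,0,0,0,0,0,0],"claw":[0.1,0.1,0.1,0.1,0.1,0.1,0.1]}'; python3 held.py 6 0 301.8 50 94
```

```text
clock: 16.45
eef_pos: [552.8, -224.4, 365.6]
eef_rot: [-3.142, 0.0, 0.089]
wrist_force: [-0.5, 0.1, -1.1]
finger_gap: 15.9
finger_force: 20.0
tcp XY [ -68.1 -108.5] [ 552.8 -224.4  365.6] [-3.142  0.     0.089] [-0.5  0.1 -1.1]
side bridge 62 [[-74.7, -116.3, 153.1], [-53.4, -100.4, 157.3], [-34.9, -92.7, 161.3]]
side rim 24 [[-72.5, -125.7, 109.3], [-65.4, -91.6, 114.0], [-55.4, -82.2, 117.8]]
```

View pics/side6.png

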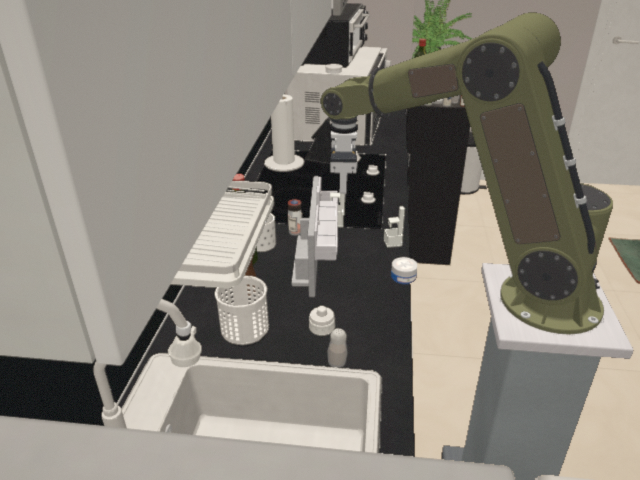

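The held pot hovers over the gap (crop around 335,205), leg behind the bar. Lower.

```bash
python3 -m creep '{"slide":[[0,0,-0.8],[0,0,-0.8],[0,0,-0.2],[0,0,0]],"turn":[0,0,0,0],"claw":[0.1,0.1,0.1,0.1]}'; python3 -m creep '{"slide":[[0,0,-0.1],[0,0,-0.1],[0,0,-0.1],[0,0,0]],"turn":[0,0,0,0],"claw":[0.1,0.1,0.1,0.1]}'
```

```text
clock: 17.05
eef_pos: [553.1, -224.2, 347.4]
eef_rot: [-3.141, 0.0, 0.089]
wrist_force: [-1.3, -1.0, -0.5]
finger_gap: 16.2
finger_force: 20.0
clock: 17.55
eef_pos: [553.1, -224.2, 344.6]
eef_rot: [-3.141, 0.0, 0.089]
wrist_force: [-0.0, 0.2, -0.7]
finger_gap: 15.8
finger_force: 20.0
```

```bash
python3 -m creep '{"slide":[[0,0,0.3],[-0.2,2,0],[-0.2,2.6,0],[-0.3,2.9,0],[-0.2,2.9,0],[-0.2,2,0],[-0.1,0.9,0],[0,0,0]],"turn":[0,0,0,0,0,0,0,0],"claw":[0.1,0.1,0.1,0.1,0.1,0.1,0.1,0.1]}'; python3 held.py 7 0 301.8 50 94
```

```text
clock: 18.55
eef_pos: [541.1, -91.0, 347.7]
eef_rot: [3.141, -0.0, 0.089]
wrist_force: [-0.2, -0.7, -0.8]
finger_gap: 15.8
finger_force: 20.0
tcp XY [-67.9  25.5] [541.1 -91.  347.7] [ 3.141 -0.     0.089] [-0.2 -0.7 -0.8]
side bridge 39 [[-74.6, 13.4, 135.2], [-61.4, 32.1, 140.5], [-36.6, 43.6, 144.8]]
side rim 29 [[-72.7, 7.8, 91.2], [-64.7, 36.2, 94.4], [-56.6, 52.4, 98.6]]
```

```bash
python3 -m creep '{"slide":[[0,0,-0.2],[0,0,-0.1],[0,0,0],[0,0,0]],"turn":[0,0,0,0],"claw":[0.1,0.1,0.1,0.1]}'; python3 -m creep '{"slide":[[0,0,-0.1],[0,0,-0.1],[0,0,0]],"turn":[0,0,0],"claw":[0.1,0.1,0.1]}'
```

```text
clock: 19.15
eef_pos: [541.1, -91.3, 344.6]
eef_rot: [3.142, 0.0, 0.089]
wrist_force: [-0.3, 0.1, -1.0]
finger_gap: 15.8
finger_force: 20.0
clock: 19.52
eef_pos: [541.0, -91.2, 342.8]
eef_rot: [3.142, -0.0, 0.089]
wrist_force: [-2.1, 0.1, 2.6]
finger_gap: 16.2
finger_force: 20.0
```

```bash
python3 -m creep '{"slide":[[0,0,0.05],[0,0,0],[0,0,0],[0,0,0],[0,0,0]],"turn":[0,0,0,0,0],"claw":[0.2,0.25,0.3,0.35,0.35]}'; python3 -m creep '{"slide":[[0,0,1],[0,0,3],[0,0,4],[-4,-1,2],[-5,-4,0],[-5,-4,0],[-2,-4,0],[0,0,0]],"turn":[0,0,0,0,0,0.08,0.08,0],"claw":[0.35,0.35,0.35,0.35,0.4,0.45,0.45,0.45]}'; python3 pots.py side top
cat > hung.py <<'E'
from m1 import *
import sys
b=.089; ex=np.array([np.cos(b),np.sin(b)]); ey=np.array([-np.sin(b),np.cos(b)])
for n in("top","side"):
    p,d=manip.camera(n); cv2.imwrite(f"pics/{n}{sys.argv[1]}.png",p[:,:,::-1]); P,u,v=cloud(n,d)
    q=P[:,:2]-[611,-110.3]; X=q@ex; Y=q@ey; Z=P[:,2]
    for nm,Yc,zr in(("mid",25,92),("low",-50,92)):
        for part,k in(("post",(abs(Z-174)<5)&(X<-55)&(X>-85)),("rim",(abs(Z-92)<5)&(X<-15)&(X>-85)),("front",(Z>62)&(Z<90)&(X<-60)&(X>-80))):
            k=k&(abs(Y-Yc)<36); A=np.c_[X,Y,Z][k]
            if len(A)>4: print(n,nm,part,len(A),np.percentile(A,[2,50,98],axis=0).round(1).tolist())
E
python3 hung.py 8
```

```text
clock: 20.15
eef_pos: [541.1, -91.2, 343.1]
eef_rot: [-3.142, 0.0, 0.089]
wrist_force: [0.1, 0.4, 1.1]
finger_gap: 33.1
finger_force: 0.0
clock: 21.15
eef_pos: [382.2, -220.9, 444.1]
eef_rot: [3.14, -0.001, 0.246]
wrist_force: [0.0, -0.3, 0.0]
finger_gap: 42.3
finger_force: 0.0
side mid post 0  bridge 0 
side low post 18 [ 381. -238.  115.] bridge 65 [ 397. -232.   79.]
top mid post 0  bridge 0 
top low post 36 [ 382. -240.  116.] bridge 135 [ 401. -234.   79.]
top mid post 38 [[-74.7, 19.6, 170.1], [-68.9, 27.1, 173.1], [-63.7, 33.7, 177.2]]
top mid rim 27 [[-69.8, 4.4, 88.7], [-64.9, 12.8, 91.3], [-55.0, 48.1, 95.4]]
top mid front 7 [[-70.6, 5.3, 65.3], [-66.5, 7.5, 89.0], [-61.1, 36.0, 89.8]]
side mid post 17 [[-74.1, 21.3, 169.5], [-68.9, 29.5, 172.0], [-63.6, 37.0, 174.9]]
side mid rim 33 [[-72.8, 4.4, 87.1], [-64.8, 36.5, 90.4], [-56.4, 48.1, 95.0]]
side mid front 48 [[-73.0, 3.8, 62.2], [-65.0, 45.9, 79.8], [-61.9, 52.1, 89.6]]
```

```bash
python3 -m creep '{"slide":[[-0.1,-1.9,-4],[0,0,-5],[0,0,-4],[0,0,-2.7],[0,0,0],[0,0,0]],"turn":[0.01,0,0,0,0,0],"claw":[0.45,0.45,0.45,0.45,0.45,0.45]}' 20; python3 -m creep '{"slide":[[0,0,0],[0,0,0],[0,0,0],[0,0,0],[0,0,0],[0,0,0]],"turn":[0,0,0,0,0,0],"claw":[0.2,0.1,0.1,0.1,0.1,0.1]}' 20
```

```text
clock: 22.1
eef_pos: [383.1, -238.1, 287.3]
eef_rot: [3.141, -0.001, 0.26]
wrist_force: [-0.1, 0.5, 0.3]
finger_gap: 42.3
finger_force: 0.0
clock: 22.85
eef_pos: [382.5, -238.3, 286.1]
eef_rot: [-3.141, 0.0, 0.259]
wrist_force: [0.2, 0.2, -0.8]
finger_gap: 15.9
finger_force: 20.0
```

```bash
python3 -m creep '{"slide":[[0,0,1],[0,0,3],[0,0,4],[2,0,0],[4,0.4,0],[3.1,0.3,0],[0,0,0],[0,0,0]],"turn":[0,0,0,0,-0.07,-0.07,-0.03,0],"claw":[0.1,0.1,0.1,0.1,0.1,0.1,0.1,0.1]}'; python3 held.py 9 0 286.1 35 79
```

```text
clock: 23.85
eef_pos: [473.0, -231.3, 366.4]
eef_rot: [-3.142, 0.0, 0.089]
wrist_force: [0.2, 0.4, -0.5]
finger_gap: 16.1
finger_force: 20.0
tcp XY [-148.2 -108.3] [ 473.  -231.3  366.4] [-3.142  0.     0.089] [ 0.2  0.4 -0.5]
top bridge 17 [[-123.6, -109.9, 156.6], [-117.9, -101.2, 158.8], [-115.6, -95.2, 162.0]]
top rim 37 [[-126.6, -124.2, 112.3], [-110.1, -92.8, 115.7], [-108.1, -84.7, 119.4]]
side bridge 59 [[-153.8, -120.9, 155.1], [-131.5, -102.7, 158.8], [-117.1, -90.4, 163.3]]
side rim 83 [[-155.7, -130.8, 110.6], [-133.6, -98.9, 114.1], [-109.6, -81.0, 119.3]]
```

```bash
python3 -m creep '{"slide":[[2,0.2,0],[2,0.2,0],[2,0.2,0],[1.2,0.1,0],[1,0,0],[0,0,-0.2],[0,0,0],[0,0,0]],"turn":[0,0,0,0,0,0,0,0],"claw":[0.1,0.1,0.1,0.1,0.1,0.1,0.1,0.1]}'; python3 -m creep '{"slide":[[0,0,-0.8],[0,0,-0.7],[0,0,0],[0,0,0]],"turn":[0,0,0,0],"claw":[0.1,0.1,0.1,0.1]}'
```

```text
clock: 24.95
eef_pos: [555.2, -224.4, 364.2]
eef_rot: [3.142, 0.0, 0.089]
wrist_force: [0.4, 0.1, -0.3]
finger_gap: 16.0
finger_force: 20.0
clock: 25.45
eef_pos: [555.5, -224.4, 349.2]
eef_rot: [3.142, -0.0, 0.089]
wrist_force: [0.4, -0.8, -0.4]
finger_gap: 15.8
finger_force: 20.0
```

```bash
python3 -m creep '{"slide":[[0,0,-0.2],[-0.1,1.5,0],[-0.2,2,0],[-0.1,1.5,0],[-0.1,0.8,0],[0,0,0],[0,0,0]],"turn":[0,0,0,0,0,0,0],"claw":[0.1,0.1,0.1,0.1,0.1,0.1,0.1]}'; python3 -m creep '{"slide":[[0,0,-0.2],[0,0,-0.1],[0,0,0],[0,0,0]],"turn":[0,0,0,0],"claw":[0.1,0.1,0.1,0.1]}'
```

```text
clock: 26.32
eef_pos: [550.5, -166.6, 347.2]
eef_rot: [3.141, -0.0, 0.089]
wrist_force: [0.0, 0.1, -0.2]
finger_gap: 15.5
finger_force: 20.0
clock: 26.82
eef_pos: [550.5, -166.4, 344.2]
eef_rot: [3.142, -0.0, 0.089]
wrist_force: [0.2, 0.1, -1.6]
finger_gap: 15.8
finger_force: 20.0
```

```bash
python3 -m creep '{"slide":[[0,0,-0.1],[0,0,0],[0,0,0]],"turn":[0,0,0],"claw":[0.1,0.1,0.1]}';  python3 -m creep '{"slide":[[0,0,-0.1],[0,0,0],[0,0,0]],"turn":[0,0,0],"claw":[0.1,0.1,0.1]}'; python3 hung.py 10
```

```text
clock: 27.2
eef_pos: [550.5, -166.3, 343.2]
eef_rot: [3.142, -0.0, 0.089]
wrist_force: [0.9, 0.9, -0.3]
finger_gap: 16.1
finger_force: 20.0
clock: 27.58
eef_pos: [550.5, -166.4, 342.1]
eef_rot: [-3.142, 0.0, 0.089]
wrist_force: [-0.7, -0.7, -0.7]
finger_gap: 15.8
finger_force: 20.0
top mid rim 15 [[-70.2, 34.2, 89.2], [-67.2, 45.6, 91.6], [-56.1, 48.1, 95.8]]
top mid front 5 [[-69.1, 37.0, 67.8], [-67.4, 45.7, 89.4], [-60.3, 47.4, 89.5]]
side mid post 17 [[-74.1, 20.0, 169.3], [-68.8, 29.7, 171.6], [-63.6, 34.2, 173.3]]
side mid rim 32 [[-72.8, 5.9, 87.3], [-64.8, 37.7, 90.8], [-56.4, 51.0, 96.3]]
side mid front 45 [[-73.0, 4.5, 64.6], [-64.9, 45.1, 78.8], [-62.0, 52.3, 89.5]]
side low post 23 [[-74.2, -34.0, 169.7], [-66.0, -28.3, 174.7], [-57.9, -23.6, 178.3]]
side low rim 9 [[-61.5, -71.7, 88.4], [-58.7, -66.2, 90.0], [-55.8, -19.6, 92.5]]
```

```bash
python3 -m creep '{"slide":[[0,0,-0.1],[0,0,0],[0,0,0]],"turn":[0,0,0],"claw":[0.1,0.1,0.1]}'; python3 -m creep '{"slide":[[0,0,-0.1],[0,0,0],[0,0,0]],"turn":[0,0,0],"claw":[0.1,0.1,0.1]}'
```

```text
clock: 28.05
eef_pos: [550.4, -166.3, 341.6]
eef_rot: [3.141, 0.0, 0.089]
wrist_force: [-3.9, 0.0, 5.0]
finger_gap: 15.7
finger_force: 20.0
clock: 28.42
eef_pos: [550.3, -166.4, 341.0]
eef_rot: [3.141, 0.0, 0.089]
wrist_force: [-8.7, 1.3, 10.3]
finger_gap: 15.9
finger_force: 20.0
```

```bash
python3 -m creep '{"slide":[[0,0,0.1],[0,0,0],[0,0,0],[0,0,0],[0,0,0],[0,0,0]],"turn":[0,0,0,0,0,0],"claw":[0.1,0.2,0.25,0.3,0.3,0.3]}'; python3 -m creep '{"slide":[[0,0,1],[0,0,3],[0,0,4],[-4,0,2],[-5,0,0],[-5,-4,0],[-2,-4,0],[0,0,0]],"turn":[0,0,0,0,0,0,0,0],"claw":[0.3,0.3,0.3,0.3,0.3,0.3,0.3,0.3]}'; python3 hung.py 11
python3 - <<'E'
import cv2,numpy as np
a=cv2.imread("pics/top11.png")[200:280,230:440]; b=cv2.imread("pics/side11.png")[150:310,240:440]
c=np.zeros((600,640,3),np.uint8); c[:240,:630]=cv2.resize(a,None,fx=3,fy=3); c[245:597,:440]=cv2.resize(b,(440,352)); cv2.imwrite("pics/c11.png",c)
E
```

```text
clock: 29.18
eef_pos: [550.5, -166.3, 341.1]
eef_rot: [-3.142, 0.0, 0.089]
wrist_force: [0.2, -0.4, 0.1]
finger_gap: 28.3
finger_force: 0.0
clock: 30.18
eef_pos: [390.4, -246.9, 442.1]
eef_rot: [3.141, -0.001, 0.085]
wrist_force: [0.5, 0.2, 0.4]
finger_gap: 28.0
finger_force: 0.0
top mid post 36 [[-75.6, 19.3, 169.3], [-70.3, 26.0, 171.1], [-64.5, 33.8, 174.8]]
top mid rim 24 [[-69.9, 5.0, 87.3], [-64.9, 35.3, 90.4], [-54.9, 47.9, 94.0]]
top mid front 13 [[-68.5, 5.4, 67.1], [-66.1, 34.9, 87.8], [-62.7, 47.9, 89.9]]
top low post 38 [[-73.1, -57.1, 169.6], [-67.6, -48.5, 172.6], [-62.0, -41.6, 176.4]]
top low rim 22 [[-69.8, -70.7, 87.2], [-65.1, -35.3, 90.3], [-54.8, -27.5, 93.6]]
top low front 16 [[-70.8, -70.6, 71.7], [-66.3, -37.8, 87.2], [-61.2, -27.4, 89.8]]
side mid post 15 [[-74.1, 20.7, 169.5], [-68.9, 25.2, 170.8], [-66.2, 39.1, 173.7]]
side mid rim 22 [[-72.8, 5.9, 87.0], [-66.1, 33.9, 89.2], [-57.6, 51.1, 94.9]]
side mid front 49 [[-73.0, 6.4, 66.5], [-65.0, 42.0, 82.5], [-62.0, 51.4, 89.2]]
side low post 16 [[-74.3, -52.6, 169.5], [-70.2, -46.1, 171.4], [-63.3, -36.8, 173.4]]
```

View pics/c11.png

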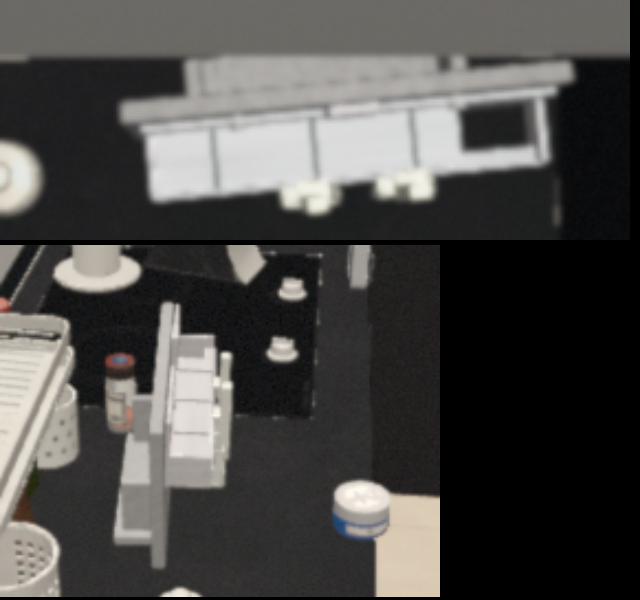

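Both pots hang in front of the middle and near marks (top crop: posts at 311,193 and 405,183 beneath mark lines at 315,150 and 413,140). Final check of the rail, and whether a third pot was missed.

```bash
python3 -m creep '{"slide":[[0,0,0],[0,0,0],[0,0,0],[0,0,0],[0,0,0],[0,0,0],[0,0,0],[0,0,0]],"turn":[0,0,0,0,0,0,0,0],"claw":[0.3,0.3,0.3,0.3,0.3,0.3,0.3,0.3]}'|head -1; python3 hung.py 12 | grep post
python3 - <<'E'
from m1 import *
b=.089; ex=np.array([np.cos(b),np.sin(b)]); ey=np.array([-np.sin(b),np.cos(b)])
p,d=manip.camera("top"); P,u,v=cloud("top",d)
q=P[:,:2]-[611,-110.3]; X=q@ex; Y=q@ey; Z=P[:,2]
for s in(1,-1):
  for nm,z0,x0,x1 in(("strip",148,-50,-10),("plate",191,-7,0),("boardtop",187,2,14)):
    k=(abs(Z-z0)<6)&(X>x0)&(X<x1)&(Y*s>30)&(abs(Y)<150); print(s,nm,k.sum(),np.median(np.c_[X,Y,Z][k],0).round(1))
for c in("top","side"):
    if c=="side": p,d=manip.camera(c)
    for r in manip.cut_out("pot_tall",c): print(c,round(r["score"],2),np.round(r["position"]))
E
```

```text
clock: 31.28
top mid post 38 [[-75.2, 19.4, 169.5], [-70.2, 26.7, 171.0], [-64.3, 33.9, 175.0]]
top low post 42 [[-73.9, -56.9, 169.2], [-68.8, -48.9, 172.0], [-62.4, -41.3, 175.2]]
side mid post 12 [[-74.1, 19.2, 169.5], [-71.4, 29.2, 171.4], [-66.2, 35.5, 174.5]]
side low post 13 [[-71.5, -53.9, 169.3], [-66.1, -44.0, 172.5], [-63.3, -37.2, 173.0]]
1 strip 928 [-30.1  88.6 147.5]
1 plate 112 [ -4.8  89.  191.3]
1 boardtop 305 [  7.9  89.8 187.6]
-1 strip 485 [-30.  -61.1 147.5]
-1 plate 116 [ -4.6 -90.8 191.6]
-1 boardtop 303 [  8.  -89.7 187.6]
```

```bash
python3 -c "from cell import manip; print(manip.sign_off())"
```

```text
the job is handed in; nothing more can be done
None
```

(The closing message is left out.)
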